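# Uncouple the spent filter cartridge of the bench water polisher

### The arm

A 6-joint arm with a two-finger parallel gripper is mounted at the origin on a cart in front of the work surface, level with it; the furniture and walls round the work are solid. World frame = base frame: x ahead of the robot, y to its left, z up, the work surface at z = 0. Lengths are in mm, angles in rad, forces in N, time in s.
With the tool pointing down it reaches from about 275 to 750 mm from the base axis. Payload 10.2 kg.
Tool frame: the origin (TCP) lies where the fingers leave the gripper's body, on its centre line; the fingertips stand 73 mm ahead of it and the grasp point (between the pads) lies 54 mm ahead of it; z points along the fingers, y is the line along which they close (so a half turn about z gives the same grasp; the last joint's range is limited). The gripper opens to 85 mm and grips with 20 to 120 N. Pads are 22 mm wide; open, the fingers measure 114 mm over their backs; the gripper's body (76 mm by 85 mm) begins 54 mm behind the grasp point. The pads swing forward as they close: fully open they stand 13 mm farther back than shut.
Start: joints at [-1.431, 0.313, 1.498, -0, 1.331, -0.223], TCP at [186.307, -490.838, 303.894] pointing down, gripper open.
Joint ranges: [-2.94, 2.94], [-0.97, 2.17], [0.19, 2.56], [-1.23, 4.37], [0.02, 3.11], [-2.88, 2.88]. Speed limits (rad/s): [2.39, 2.39, 3.01, 3.14, 3.14, 3.14].

### API

Orientations are given as a unit quaternion [w, x, y, z].
In Python, from rig import ctrl gives the robot as it stands.
- The arm moves only by the shell command python3 -m creep 'ROWS' [OPENING] [FORCE]. ROWS is JSON, a list that holds one entry, the list of rows, each a list of 6 numbers: the shift along the world's x, y, z in units of 25 mm (1.0 is 25 mm), then the turn, a rotation vector about the world's x, y, z in units of 5 degrees (1.0 is 5 degrees). In form: [[[x, y, z, ax, ay, az], ...]]. A call has 1 to 20 rows; each row is the pose to reach, as a shift and turn from the pose commanded when the call began; what a row does not reach only later rows make up. A row lasts 1/12 s, in which the tool goes at most 41.7 mm and 7.16 degrees, less where a joint would pass 70% of its speed; a pose out of reach is approached as far as the arm can. A call with a gripper value outside its range is refused whole. OPENING is the finger opening in mm, from 0 to 85.4, set as the call begins (- or left out, the last holds). The fingers move at their own pace and stop on an object; FORCE is the grip in N (left out, the last holds). Time passes only in rows, so rows that repeat a pose let the fingers close. It gives the time, the measured TCP pose, the force, the opening and the grip force at its end, in the units of the state.
- ctrl.sense(): the state, without advancing time (a new reading comes with each control period).
- ctrl.capture(name): name is "scene" or "top" or "wrist"; returns a dict with "image" (420x560x3 uint8, red, green, blue), "fx", "fy", "cx", "cy" (pixels), "k1" (the pictures are not rectified: a ray, as slopes to the right and down, at radius r is drawn at 1 + k1 r^2 times it, then the intrinsics apply), "R" (3x3) and "t" (3): a world point X has camera coordinates R X + t. Camera axes: x right, y down, z forward; pixel columns grow to the right and rows downward; lengths in mm; the calibration is good to about 2 mm. A picture is of the moment at which its call begins. There is no depth.
- ctrl.finish_job(): hands the job in; it is judged then, once.
The state is a dict: "time_s": time; "joints": joint angles; "dq": joint speeds; "tau": joint torques, N m; "eef_pos": TCP position; "ee_rot": TCP orientation; "force": force on the tool from outside, world axes, zero at the start; "wrist_torque": the same for the moment, N m; "grip_width": opening from 0.0 (shut) to 1.0 (fully open); "grip_force": force on a finger pad.
Only numpy, scipy, OpenCV 4.12 (cv2) and the standard library are available. Lean on these libraries where they do the work, as an engineer would, in place of code of your own. Each camera call takes 0.05 s, during which the arm holds its last target. There are 200 camera calls.

### The job

Take the spent filter cartridge out of the water polisher. First push the drip tray along its rail until it stops under the inclined port; then pull the port's spring collar back, turn it anticlockwise (looking down onto it) as far as it will go and let it spring home, so that the cartridge is free but still in its port. Then draw the cartridge out along the port's axis and stand it upright in the tray, spigot down, without knocking it over or disturbing the other things on the bench.

Things in the scene. Friction and masses are not known exactly. Their poses are not given: they have to be found in the camera images.
- polisher: Bench water polisher, fixed: white upright housing 130 deep x 200 wide x 280 mm high with an inclined port in front and a low drip-tray rail before it. Origin on the worktop straight below the port's mouth; x from the robot side to the back, y along the rail towards the parked tray, z up. Housing front at x = +75 mm, y -100 to +100 mm. Rail along y at x = -90 mm, 300 mm long, 16 mm high.
- port: Inclined port, fixed to the polisher: white hollow boss, 57 mm diameter, its axis leaning 35 degrees from vertical towards the robot. Origin: centre of its mouth, 190 mm above the worktop; z: port axis, outwards and up; y: the polisher's y. Bore 35 mm wide. The boss is free all round for 50 mm below the mouth, then it is 64 mm thick and runs into the housing.
- tray_slide (a joint): Travel of the drip tray along its rail, m: 0 at the parked end (left, polisher's +y), growing as the tray is pushed towards the polisher's -y, 0.150 at the end stop, where it is under the port. Starts between 0 and 0.05. Sliding friction about 2 N; it stays where it is left.
- tray_floor (a point): Centre of the drip tray's inner floor, 23 mm above the worktop. The tray is an open blue box, outside 150 mm along the polisher's x and 110 mm along its y, walls 3 mm thick, rim 32 mm above the floor. It can be pushed anywhere on its outer side wall, 55 mm from this point in y. At the stop it reaches from 15 to 165 mm in front of the mouth; its front half is clear above. Axes as the polisher's.
- collar: The spring collar on the boss. Origin at the port's mouth while clamped; z: port axis; x: through its two claws, along the port's x when locked. Teeth beside the claws straddle the cartridge's lugs and bar turning. It slides outwards (+z) against a spring (6 N, rising to 11 N) to a firm stop after some 12 mm; its teeth are clear after about 8 mm. With its claws off the lugs it rests 2 mm lower.
- collar_mid (a point): Centre of the collar, 8 mm outside its origin. The collar is a ribbed dark steel ring, 65 mm outside diameter, reaching 16 mm to either side of this point along the axis, free to be gripped all round. Pulled back it turns with light friction (0.06 N m) about z, anticlockwise from outside, from locked to a firm open stop after about a quarter turn, and stays where it is left. Axes as the collar's.
- cartridge: Filter cartridge, 102 mm long, 0.15 to 0.29 kg, sitting in the port. Origin: centre of the spigot's flat end; z from spigot to head. Grey round spigot, 32 mm diameter, z 0 to 50 mm; white round head, 36 mm diameter, z 50 to 102 mm; two grey lugs along its x, 12 mm wide, reaching 27 mm from the axis, z 50 to 64 mm. Seated, it cannot turn and comes out only along the port axis, after 50 mm.
- beaker: Bystander: clear plastic beaker, 74 mm wide, 86 mm high, to the right of the tray rail or of the housing's front. Origin under its centre.
- wash_bottle: Bystander: wash bottle with a bent spout, 67 x 76 x 221 mm, to the right of the housing's front or of the tray rail. Origin under its centre.
- tip_box: Bystander: box of pipette tips, 78 x 110 x 82 mm, front right. Origin under its centre.
- brown_vial: Bystander: small brown vial with a cap, 23 mm wide, 52 mm high, left of the housing's front, behind the parked tray. Origin under its centre.
- white_vial: Bystander: small white vial, 23 mm wide, 52 mm high, next to the brown one. Origin under its centre.
- cartridge_head (a point): Centre of the flat top of the cartridge's head; axes as the cartridge's. Seated it is 52 mm outside the port's mouth on the port axis, 28 mm beyond the collar's outer edge. Between collar bore (58 mm) and head (36 mm) there are 11 mm all round. The spigot has 1.5 mm of play all round in its bore.

How it is judged (in metres and radians):
On the way, in this order (a step that is already met when the one before it is completed fails the run):
1. the drip tray is at the end stop of its rail, under the port (value of joint tray_slide above 0.143 m), for 0.2 s.
2. the collar is turned open and has sprung home, the cartridge still seated in the port (angle between the x axis of collar and the x axis of port, either way round above 1.3 rad and z of collar_mid in the frame of port below 0.009 m and z of cartridge in the frame of port below -0.042 m), for 0.2 s.
At the end, for the whole second after the job is handed in: The drip tray is at its end stop (within 10 mm), the collar is turned open (its claws more than 1.2 rad from where they lock) and sprung home, and the cartridge stands upright (within 0.12 rad), spigot down, at rest on the tray's floor inside its walls, released (value of joint tray_slide above 0.14 m and angle between the x axis of collar and the x axis of port, either way round above 1.2 rad and z of collar_mid in the frame of port below 0.009 m and x of cartridge in the frame of tray_floor between -0.073 and 0.073 m and y of cartridge in the frame of tray_floor between -0.053 and 0.053 m and z of cartridge in the frame of tray_floor between -0.005 and 0.005 m and angle between cartridge's own z axis and vertical below 0.12 rad and linear speed of cartridge below 0.02 m/s); the robot touches nothing.
It fails at once if a bystander is moved by more than 30 mm (distance of any of beaker, wash_bottle, tip_box, brown_vial, white_vial from where it was at the start of the episode above 0.03 m).
It fails at once if the cartridge is knocked over (angle between cartridge's own z axis and vertical above 1.1 rad).
It also fails if it takes over 64 s, if anything falls off the work surface, if the arm or the gripper's body presses on something with over 40 N, if the wrist force passes 120 N, or if a joint passes its speed limit or range.

## Working session

There is one attempt and no reset: what is moved stays moved. The work goes in short steps, Python scripts to look and compute and a shell command to move; the robot and the scene stay as the last step left them, time stands still between calls to the robot, and variables do not carry over. Pictures are saved under pics/ and viewed, at most 10 in all, crops included, and the job is handed in when it is done.

```bash
ls; mkdir -p pics
cat > h.py <<'E'
import numpy as np, cv2
from rig import ctrl
def cap(n,f=None):
    c=ctrl.capture(n)
    if f: cv2.imwrite('pics/'+f,cv2.cvtColor(c['image'],cv2.COLOR_RGB2BGR))
    return c
def ray(c,u,v):
    K=np.array([[c['fx'],0,c['cx']],[0,c['fy'],c['cy']],[0,0,1.]])
    x,y=cv2.undistortPoints(np.array([[[u,v]]],float),K,np.array([c['k1'],0,0,0.]))[0,0]
    R=np.array(c['R']);t=np.array(c['t'])
    d=R.T@np.array([x,y,1]);return -R.T@t,d/np.linalg.norm(d)
def onz(c,u,v,z):
    o,d=ray(c,u,v);return o+d*(z-o[2])/d[2]
def tri(rays):
    A=sum(np.eye(3)-np.outer(d,d) for o,d in rays);b=sum((np.eye(3)-np.outer(d,d))@o for o,d in rays)
    return np.linalg.solve(A,b)
def proj(c,X):
    p=np.array(c['R'])@np.array(X,float)+np.array(c['t']);x,y=p[:2]/p[2];s=1+c['k1']*(x*x+y*y)
    return np.array([c['fx']*x*s+c['cx'],c['fy']*y*s+c['cy']])
E
python3 - <<'E'
from h import *
for n in ('scene','top'):
    c=cap(n,n+'0.png'); print(n,-np.array(c['R']).T@c['t'],c['fx'],c['k1'],np.array(c['R'])[2])
print(ctrl.sense())
E
```

```text
pics
scene [801.36395876 410.51019188 865.53960039] 406.62731453108916 -0.061977776570943055 [-0.31396032 -0.46273205 -0.82904039]
top [ 469.70322034   18.88403111 1199.92981669] 484.19095875381316 -0.1242567466742969 [ 0.04406084 -0.011025   -0.99896801]
{'time_s': 0.1, 'joints': array([-1.43140797e+00,  3.13393081e-01,  1.49835026e+00, -2.05640780e-05,
        1.33103774e+00, -2.23414759e-01]), 'dq': array([-0.00014202, -0.00187881, -0.00232141,  0.00099479,  0.000648  ,
        0.00039981]), 'tau': array([ 4.45351252e-03, -4.12897146e+01, -2.60145092e+01, -1.52545072e-04,
        3.01433603e-03,  4.02820977e-07]), 'eef_pos': array([ 186.27679647, -490.67969513,  303.39684236]), 'ee_rot': array([-5.94110246e-04,  9.83591191e-01,  1.80410688e-01,  1.49798763e-05]), 'force': array([ 0.60548486, -0.32762202, -0.19479151]), 'wrist_torque': array([-0.03236841,  0.00623497, -0.02016261]), 'grip_force': 0.0, 'grip_width': 0.9983911088396206}
```

View pics/scene0.png

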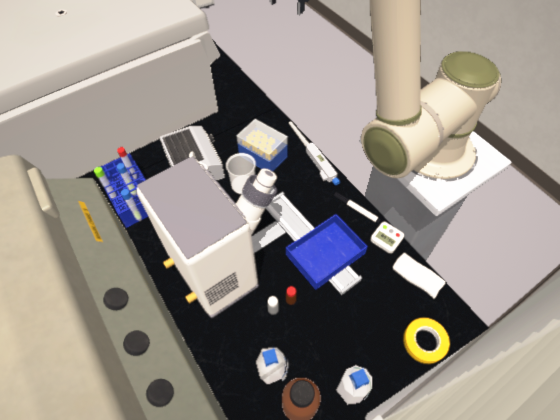

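View pics/top0.png

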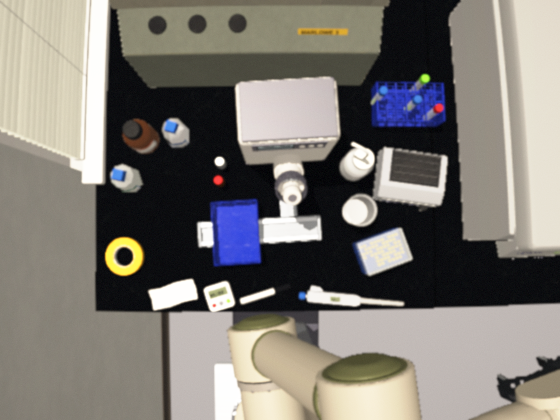

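The scene picture shows the cartridge head at about (267,178), the collar at (257,192) and the tray at (326,250). In the top picture the tray is at (236,232), the head at (291,197) and the housing's front edge near row 160. I'll enlarge both.

Run:
```python
from h import *
a=cv2.imread('pics/top0.png')[70:280,190:350];b=cv2.imread('pics/scene0.png')[150:300,215:375]
a=cv2.resize(a,None,fx=2.8,fy=2.8,interpolation=cv2.INTER_CUBIC);b=cv2.resize(b,None,fx=2.2,fy=2.2,interpolation=cv2.INTER_CUBIC)
o=np.zeros((600,800,3),np.uint8);o[:588,:448]=a;o[:330,448:800]=b
cv2.imwrite('pics/z0.png',o)
for n in('top','scene'):
    im=cv2.imread(f'pics/{n}0.png');h=cv2.cvtColor(im,cv2.COLOR_BGR2HSV)
    m=cv2.inRange(h,(112,150,60),(128,255,255))
    cs=sorted(cv2.findContours(m,0,2)[0],key=cv2.contourArea)[-2:]
    for q in cs: print(n,cv2.minAreaRect(q),cv2.approxPolyDP(q,4,True).ravel())
```

```text
top ((408.0, 103.5), (45.0, 74.0), 90.0) [371  97 381  85 388  88 371 106 372 125 435 126 445 120 442  82 410  92
 407  87 414  81 376  81]
top ((235.0030059814453, 232.04983520507812), (65.74176788330078, 48.67246627807617), 86.56636810302734) [256 199 210 202 214 266 261 261]
scene ((118.47183227539062, 193.782958984375), (68.56756591796875, 22.738262176513672), 74.1808090209961) [119 158 102 167 117 193 113 199 107 195 127 227 138 221 120 194 127 188
 116 168]
scene ((326.00579833984375, 249.4624481201172), (52.577606201171875, 71.39372253417969), 53.74616622924805) [337 214 285 247 315 289 367 247]
```

View pics/z0.png

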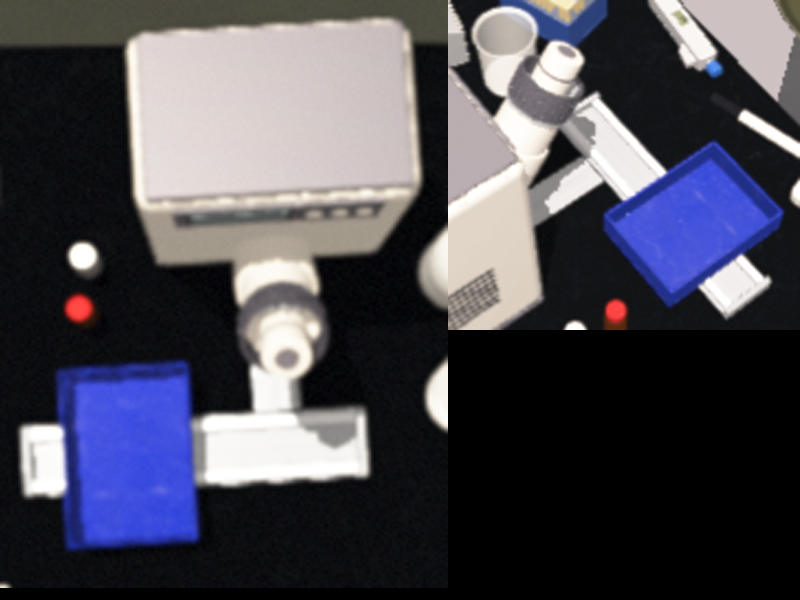

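The zoom shows the head's dark centre at top pixel (292.7,197.3) and scene pixel (269.3,171.6). The housing's top front edge runs through (242.5,142) and (339,136), and the tray rim is clearly visible.

Run:
```python
from h import *
T=cap('top');S=cap('scene')
rs=[ray(T,292.7,197.3),ray(S,269.3,171.6)]
H=tri(rs);print('head',H,proj(T,H),proj(S,H))
a=onz(T,242.5,142.1,280);b=onz(T,339.3,136.1,280);print('front edge',a,b,np.degrees(np.arctan2(a[0]-b[0],-(a[1]-b[1]))), np.linalg.norm(a-b))
a=onz(T,198.9,246.8,16);b=onz(T,321.4,238.9,16);print('rail front',a,b,np.linalg.norm(a-b))
c=lambda r:np.array(r,float).reshape(-1,2)
for n,C,q in(('T',T,[256,199,210,202,214,266,261,261]),('S',S,[337,214,285,247,315,289,367,247])):
    print(n,[onz(C,*p,55).round(0).tolist() for p in c(q)])
# yaw & axis
v=a-b;yaw=np.arctan2(-v[0],v[1]);print('yaw',np.degrees(yaw))
for yw in (yaw,):
    ex=np.array([np.cos(yw),np.sin(yw),0]);ax=-np.sin(np.radians(35))*ex+[0,0,np.cos(np.radians(35))]
    M=H-52*ax;print('mouth',M,'axis',ax,proj(T,M+24*ax),proj(S,M+24*ax),proj(T,M-8*ax),proj(S,M-8*ax))
```

```text
head [543.14017558 -25.61427447 238.46268471] [292.54151145 197.51413807] [269.03255776 171.57384713]
front edge [647.4162813   71.20335591 280.        ] [ 658.13003143 -115.27922968  280.        ] -176.7118719646656 186.7900938705165
rail front [441.26016246 194.24409644  16.        ] [ 458.07059742 -105.59758999   16.        ] 300.31254992998146
T [[554.0, 53.0, 55.0], [548.0, 162.0, 55.0], [397.0, 153.0, 55.0], [408.0, 42.0, 55.0]]
S [[404.0, 46.0, 55.0], [556.0, 50.0, 55.0], [559.0, 169.0, 55.0], [402.0, 154.0, 55.0]]
yaw 3.2088924636906104
mouth [572.91938578 -23.94472184 195.86677841] axis [-0.57267712 -0.03210678  0.81915204] [291.50794414 190.5424211 ] [262.90767102 182.54039145] [290.38502304 182.97572926] [256.15412227 194.64119931]
```

```bash
python3 -m creep '[[[10.2,27.8,0,0,0,14.5],[10.2,27.8,0,0,0,14.5],[10.2,27.8,0,0,0,14.5],[10.2,27.8,0,0,0,14.5],[10.2,27.8,0,0,0,14.5],[10.2,27.8,0,0,0,14.5],[10.2,27.8,0,0,0,14.5],[10.2,27.8,0,0,0,14.5],[10.2,27.8,0,0,0,14.5],[10.2,27.8,0,0,0,14.5],[10.2,27.8,0,0,0,14.5],[10.2,27.8,0,0,0,14.5],[10.2,27.8,0,0,0,14.5],[10.2,27.8,0,0,0,14.5],[10.2,27.8,0,0,0,14.5],[10.2,27.8,0,0,0,14.5],[10.2,27.8,0,0,0,14.5],[10.2,27.8,0,0,0,14.5],[10.2,27.8,0,0,0,14.5],[10.2,27.8,0,0,0,14.5]]]' 0 60
```

```text
time_s: 1.87
eef_pos: [441.2, 205.2, 303.3]
ee_rot: [-0.0, 0.686, 0.728, -0.001]
force: [0.1, 0.0, -0.7]
grip_width: -0.0
grip_force: 0.0
```

```bash
python3 -m creep '[[[0,0,-1.6,0,0,0],[0,0,-3.2,0,0,0],[0,0,-4.8,0,0,0],[0,0,-6.4,0,0,0],[0,0,-7.4,0,0,0],[0,0,-7.9,0,0,0],[0,0,-7.9,0,0,0],[0,-0.5,-7.9,0,0,0],[0,-1,-7.9,0,0,0],[0.1,-1.5,-7.9,0,0,0],[0.1,-2,-7.9,0,0,0],[0.1,-2.5,-7.9,0,0,0],[0.2,-3,-7.9,0,0,0],[0.2,-3.5,-7.9,0,0,0],[0.2,-4,-7.9,0,0,0],[0.2,-4.4,-7.9,0,0,0],[0.3,-4.8,-7.9,0,0,0],[0.3,-5.2,-7.9,0,0,0],[0.3,-5.6,-7.9,0,0,0],[0.3,-5.8,-7.9,0,0,0]]]'
python3 -m creep '[[[0,-0.2,0,0,0,0],[0,-0.4,0,0,0,0],[0,-0.6,0,0,0,0],[0,-0.75,0,0,0,0],[0,-0.9,0,0,0,0],[0,-0.9,0,0,0,0]]]'
```

```text
time_s: 3.53
eef_pos: [449.1, 57.9, 106.7]
ee_rot: [0.0, 0.687, 0.727, 0.0]
force: [1.9, 2.5, 1.1]
grip_width: -0.0
grip_force: 1.2
time_s: 4.03
eef_pos: [448.7, 36.1, 106.3]
ee_rot: [-0.0, 0.687, 0.727, -0.0]
force: [0.6, -0.5, 0.6]
grip_width: -0.002
grip_force: 0.0
```

```bash
python3 -m creep '[[[0,-0.1,0,0,0,0],[0,-0.2,0,0,0,0],[0,-0.3,0,0,0,0],[0,-0.3,0,0,0,0]]]'
python3 - <<'E'
from h import *
T=cap('top','t1.png')
h=cv2.cvtColor(T['image'],cv2.COLOR_RGB2HSV);m=cv2.inRange(h,(112,150,60),(128,255,255));m[:,350:]=0
q=max(cv2.findContours(m,0,2)[0],key=cv2.contourArea);p=cv2.approxPolyDP(q,4,True).reshape(-1,2);print(p.tolist(),[onz(T,*map(float,a),55).round(0).tolist() for a in p])
E
```

```text
time_s: 4.37
eef_pos: [448.4, 33.7, 106.4]
ee_rot: [-0.003, 0.688, 0.726, 0.004]
force: [7.1, 47.8, 3.7]
grip_width: -0.0
grip_force: 23.5
[[266, 198], [268, 222], [298, 226], [300, 260], [314, 259], [311, 197], [294, 207]] [[556.0, 29.0, 55.0], [500.0, 25.0, 55.0], [489.0, -46.0, 55.0], [409.0, -50.0, 55.0], [411.0, -83.0, 55.0], [558.0, -78.0, 55.0], [535.0, -37.0, 55.0]]
```

```bash
python3 -m creep '[[[0,0.8,0,0,0,0],[0,0.8,1,0,0,0],[0,0.8,2.5,0,0,0],[0,0.8,4,0,0,0],[0,0.8,5.5,0,0,0],[0,0.8,7,0,0,0],[0,0.8,7.83,0,0,0],[0.4,0.2,7.83,0.08,-1.4,0],[0.8,-0.4,7.83,0.16,-2.8,0],[1.2,-1,7.83,0.24,-4.2,0],[1.5,-1.6,7.83,0.32,-5.6,0],[1.7,-2.1,7.83,0.39,-6.99,0],[1.85,-2.33,7.83,0.39,-6.99,0],[1.85,-2.33,7.83,0.39,-6.99,0],[1.85,-2.33,7.83,0.39,-6.99,0],[1.85,-2.33,7.83,0.39,-6.99,0]]]' 85 60
python3 - <<'E'
from h import *
s=ctrl.sense();print(s['joints'],s['ee_rot'],s['eef_pos'])
W=cap('wrist','w1.png');print(-np.array(W['R']).T@W['t'],W['R'])
a=np.array([-.5727,-.032,.8192]);M=np.array([573.4,-24.6,190]);print(proj(W,M+52*a),proj(W,M+24*a))
E
```

```text
time_s: 5.75
eef_pos: [495.3, -28.5, 302.4]
ee_rot: [0.206, 0.655, 0.694, 0.218]
force: [-0.3, 0.2, -0.2]
grip_width: 0.993
grip_force: 0.0
[-0.38883087  0.05052298  1.91087691  0.41345868  0.66086167 -0.70856135] [0.2059734  0.65458577 0.69403217 0.21774244] [495.29836357 -28.54605984 302.357065  ]
[450.38044226  43.72525913 360.48666918] [[ 0.81923757  0.0483679   0.57141084]
 [-0.11203016 -0.96373775  0.24219577]
 [ 0.5624047  -0.26243112 -0.78411151]]
[277.58230316 254.92744335] [277.71677618 235.62953782]
```

View pics/w1.png

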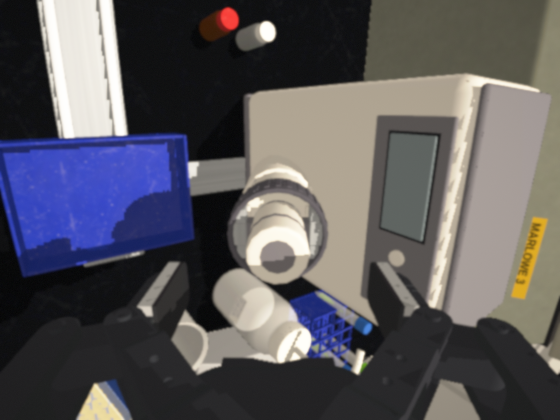

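The wrist picture shows the head's dark centre at (279,256), against a predicted (277.6,254.9). The estimate is good to about 1 mm, so I'll advance and grip the collar.

```bash
python3 -m creep '[[[0.3,0.02,-0.42,0,0,0],[0.6,0.03,-0.85,0,0,0],[0.9,0.05,-1.28,0,0,0],[1.2,0.07,-1.71,0,0,0],[1.45,0.08,-2.07,0,0,0],[1.65,0.09,-2.36,0,0,0],[1.74,0.1,-2.49,0,0,0],[1.74,0.1,-2.49,0,0,0],[1.74,0.1,-2.49,0,0,0]]]'
python3 -m creep '[[[0,0,0,0,0,0],[0,0,0,0,0,0],[0,0,0,0,0,0],[0,0,0,0,0,0],[0,0,0,0,0,0],[0,0,0,0,0,0],[0,0,0,0,0,0],[0,0,0,0,0,0]]]' 50 70
```

```text
time_s: 6.55
eef_pos: [538.6, -26.4, 240.1]
ee_rot: [0.207, 0.655, 0.694, 0.218]
force: [-0.4, 0.2, 1.0]
grip_width: 0.992
grip_force: 0.0
time_s: 7.22
eef_pos: [538.0, -26.6, 240.6]
ee_rot: [0.207, 0.655, 0.694, 0.218]
force: [-10.2, -0.4, 6.9]
grip_width: 0.737
grip_force: 73.2
```

```bash
python3 -m creep '[[[-0.05,0,0.07,0,0,0],[-0.1,0,0.14,0,0,0],[-0.15,-0.01,0.21,0,0,0],[-0.2,-0.01,0.28,0,0,0],[-0.24,-0.01,0.34,0,0,0],[-0.26,-0.01,0.37,0,0,0],[-0.26,-0.01,0.37,0,0,0]]]'; python3 -c "
from rig import ctrl;print(ctrl.sense()['wrist_torque'],ctrl.sense()['joints'][5])"
```

```text
time_s: 7.8
eef_pos: [532.0, -26.9, 249.0]
ee_rot: [0.207, 0.655, 0.693, 0.218]
force: [7.4, -0.2, -8.7]
grip_width: 0.739
grip_force: 78.9
[-0.05863203  0.000243    0.01585784] -0.7556706963654387
```

```bash
python3 -m creep '[[[0,0,0,-0.75,-0.04,1.07],[0,0,0,-1.5,-0.08,2.15],[0,0,0,-2.25,-0.13,3.22],[0,0,0,-3,-0.17,4.29],[0,0,0,-3.75,-0.21,5.36],[0,0,0,-4.5,-0.25,6.44],[0,0,0,-5.25,-0.29,7.51],[0,0,0,-6,-0.34,8.58],[0,0,0,-6.75,-0.38,9.66],[0,0,0,-7.5,-0.42,10.73],[0,0,0,-8.25,-0.46,11.8],[0,0,0,-8.9,-0.5,12.73],[0,0,0,-8.9,-0.5,12.73]]]'; python3 -c "
from rig import ctrl;print(ctrl.sense()['wrist_torque'],ctrl.sense()['joints'][5])"
```

```text
time_s: 8.88
eef_pos: [532.0, -27.1, 248.7]
ee_rot: [0.298, 0.073, 0.951, 0.039]
force: [7.2, -2.0, -8.3]
grip_width: 0.735
grip_force: 78.8
[-0.27534355  0.10794154 -0.09622957] -2.1179657659871762
```

```bash
python3 -m creep '[[[0,0,0,-0.23,-0.01,0.33],[0,0,0,-0.46,-0.03,0.66],[0,0,0,-0.69,-0.04,0.98],[0,0,0,-0.92,-0.05,1.31],[0,0,0,-0.92,-0.05,1.31]]]'; python3 -c "
from rig import ctrl;print(ctrl.sense()['wrist_torque'],ctrl.sense()['joints'][5])"
python3 -m creep '[[[0,0,0,-0.17,-0.01,0.25],[0,0,0,-0.34,-0.02,0.49],[0,0,0,-0.51,-0.03,0.74],[0,0,0,-0.51,-0.03,0.74]]]'; python3 -c "
from rig import ctrl;print(ctrl.sense()['wrist_torque'],ctrl.sense()['joints'][5])"
```

```text
time_s: 9.3
eef_pos: [532.0, -27.1, 248.7]
ee_rot: [0.3, 0.008, 0.954, 0.019]
force: [7.4, -1.1, -8.1]
grip_width: 0.738
grip_force: 78.8
[-0.32759599  0.14145995 -0.15506875] -2.2534200589394646
time_s: 9.63
eef_pos: [532.0, -27.1, 248.7]
ee_rot: [0.3, -0.029, 0.953, 0.008]
force: [6.6, -0.4, -9.0]
grip_width: 0.729
grip_force: 78.8
[-0.27216318  0.07446124 -0.27742788] -2.3325099112459977
```

```bash
python3 -m creep '[[[0,0,0,-0.23,-0.01,0.33],[0,0,0,-0.46,-0.03,0.66],[0,0,0,-0.46,-0.03,0.66]]]'; python3 -c "
from rig import ctrl;print(ctrl.sense()['wrist_torque'],ctrl.sense()['joints'][5])"
```

```text
time_s: 9.88
eef_pos: [532.0, -27.2, 248.6]
ee_rot: [0.301, -0.061, 0.952, -0.002]
force: [7.0, -1.4, -8.3]
grip_width: 0.737
grip_force: 78.8
[ 0.53746866  0.21645576 -1.59928171] -2.4015155230353065
```

```bash
python3 -m creep '[[[0,0,0,0.3,0.02,-0.43],[0.06,0,-0.09,0.3,0.02,-0.43],[0.12,0.01,-0.18,0.3,0.02,-0.43],[0.18,0.01,-0.27,0.3,0.02,-0.43],[0.24,0.01,-0.35,0.3,0.02,-0.43],[0.27,0.01,-0.39,0.3,0.02,-0.43],[0.27,0.01,-0.39,0.3,0.02,-0.43]]]'
python3 -m creep '[[[0,0,0,0,0,0],[0,0,0,0,0,0],[0,0,0,0,0,0],[0,0,0,0,0,0],[0,0,0,0,0,0],[0,0,0,0,0,0],[0,0,0,0,0,0],[0,0,0,0,0,0]]]' 85
```

```text
time_s: 10.47
eef_pos: [538.8, -26.8, 239.1]
ee_rot: [0.301, -0.04, 0.953, 0.004]
force: [3.1, -2.7, -6.0]
grip_width: 0.736
grip_force: 79.7
time_s: 11.13
eef_pos: [538.8, -26.6, 239.4]
ee_rot: [0.301, -0.041, 0.953, 0.004]
force: [-0.5, 0.0, 0.2]
grip_width: 1.002
grip_force: 0.0
```

```bash
python3 -m creep '[[[-0.2,-0.01,0.28,0,0,0],[-0.4,-0.02,0.57,0,0,0],[-0.6,-0.03,0.86,0,0,0],[-0.79,-0.04,1.13,0,0,0],[-0.79,-0.04,1.13,0,0,0],[-0.79,-0.04,1.13,0,0,0]]]'
python3 - <<'E'
from h import *
a=np.array([-.5727,-.032,.8192]);M=np.array([573.4,-24.6,190])
W=cap('wrist');S=cap('scene');p=ctrl.sense()['eef_pos'];d=p-M;print(d@a,d-(d@a)*a)
print([proj(W,M+k*a).round(1) for k in(52,24,22)],[proj(S,M+k*a).round(1) for k in(52,24)])
A=cv2.resize(W['image'],(500,375),interpolation=3);B=cv2.resize(S['image'][140:240,210:310],(300,300),interpolation=2)
o=np.zeros((375,800,3),np.uint8);o[:,:500]=A;o[:300,500:]=B;cv2.imwrite('pics/w2.png',o[:,:,::-1])
E
```

```text
time_s: 11.63
eef_pos: [518.9, -27.7, 268.4]
ee_rot: [0.301, -0.041, 0.953, 0.004]
force: [-0.3, 0.3, -0.2]
grip_width: 0.996
grip_force: 0.0
94.7625387629456 [-0.10880162  0.03953632 -0.08584671]
[array([278.8, 297.1]), array([278.6, 265.8]), array([278.6, 264. ])] [array([268.7, 173.3]), array([262.7, 184.2])]
```

View pics/w2.png

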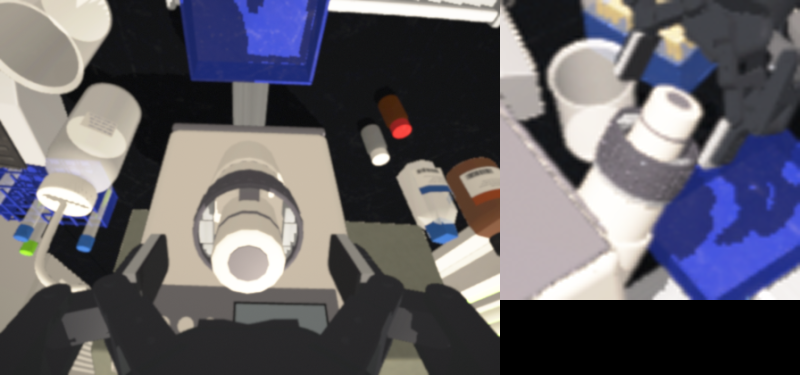

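The collar is home and open: the freed lug shows at (249,190) and the head at (249,266), as predicted. Next I'll grip the head.

```bash
python3 -m creep '[[[0,0,0,0,0,0],[0,0,0,0,0,0],[0,0,0,0,0,0],[0,0,0,0,0,0],[0,0,0,0,0,0],[0,0,0,0,0,0],[0,0,0,0,0,0],[0,0,0,0,0,0],[0,0,0,0,0,0],[0,0,0,0,0,0]]]' 20 80
python3 -m creep '[[[-0.05,0,0.07,0,0,0],[-0.1,-0.01,0.14,0,0,0],[-0.17,-0.01,0.25,0,0,0],[-0.25,-0.01,0.36,0,0,0],[-0.25,-0.01,0.36,0,0,0]]]'
```

```text
time_s: 12.57
eef_pos: [519.0, -27.6, 267.8]
ee_rot: [0.301, -0.041, 0.953, 0.004]
force: [-5.6, -2.1, 4.7]
grip_width: 0.397
grip_force: 79.1
time_s: 12.98
eef_pos: [512.5, -27.8, 277.0]
ee_rot: [0.301, -0.041, 0.953, 0.004]
force: [0.4, 0.5, -2.4]
grip_width: 0.398
grip_force: 79.7
```

```bash
python3 -m creep '[[[-0.23,-0.01,0.32,0,0,0],[-0.46,-0.02,0.65,0,0,0],[-0.69,-0.04,0.98,0,0,0],[-0.92,-0.05,1.31,0,0,0],[-1.15,-0.06,1.64,0,0,0],[-1.38,-0.08,1.97,0,0,0],[-1.61,-0.09,2.3,0,0,0],[-1.84,-0.1,2.63,0,0,0],[-2.04,-0.11,2.92,0,0,0],[-2.04,-0.11,2.92,0,0,0]]]'
python3 -m creep '[[[-0.1,0,0,-0.05,0.9,0],[-0.2,0,0,-0.1,1.8,0],[-0.3,0,0,-0.15,2.7,0],[-0.4,0,0,-0.2,3.6,0],[-0.5,0,0,-0.25,4.5,0],[-0.5,0,0,-0.3,5.4,0],[-0.5,0,0,-0.35,6.3,0],[-0.5,0,0,-0.39,6.99,0],[-0.5,0,0,-0.39,6.99,0],[-0.5,0,0,-0.39,6.99,0]]]'
python3 - <<'E'
from h import *
from scipy.spatial.transform import Rotation as R
s=ctrl.sense();q=s['ee_rot'];print(s['eef_pos'],R.from_quat(np.r_[q[1:],q[0]]).as_matrix()[:,2],s['joints'])
W=cap('wrist');S=cap('scene')
p=s['eef_pos'];print([proj(S,p-[0,0,k]).round(1) for k in(42.5,144.5)])
A=cv2.resize(W['image'],(500,375),interpolation=3);u,v=proj(S,p-[0,0,90]).astype(int);B=cv2.resize(S['image'][v-70:v+70,u-70:u+70],(300,300),interpolation=2)
o=np.zeros((375,800,3),np.uint8);o[:,:500]=A;o[:300,500:]=B;cv2.imwrite('pics/w3.png',o[:,:,::-1])
E
```

```text
time_s: 13.82
eef_pos: [461.4, -30.7, 351.4]
ee_rot: [0.302, -0.041, 0.952, 0.004]
force: [0.3, 0.1, -2.4]
grip_width: 0.398
grip_force: 79.9
time_s: 14.65
eef_pos: [449.7, -30.5, 349.2]
ee_rot: [0.001, -0.043, 0.999, 0.001]
force: [0.2, 0.2, -2.6]
grip_width: 0.398
grip_force: 79.9
[449.66428193 -30.50508501 349.15867896] [ 0.00137354  0.00115512 -0.99999839] [-3.29378372e-01  1.14084881e-01  1.62619405e+00  1.55989560e-03
  1.40038785e+00 -1.98629738e+00]
[array([307.6, 126.3]), array([305.3, 160.9])]
```

View pics/w3.png

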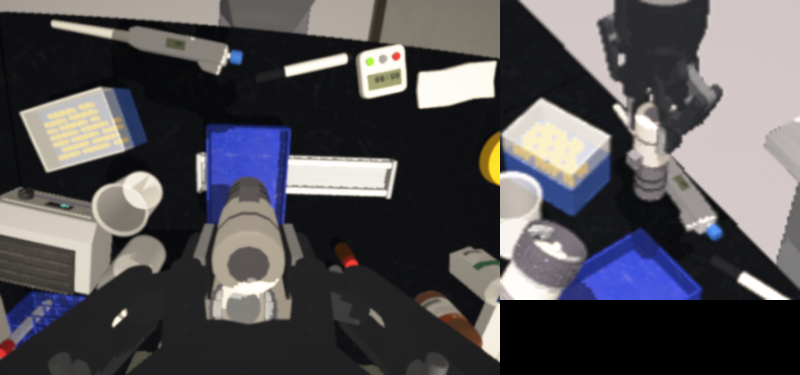

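The cartridge is held upright above the tray's front half. In the wrist view the spigot is at (249,190) over the tray at (248,170).

```bash
python3 -m creep '[[[0,0,-0.8,0,0,0],[0,0,-1.8,0,0,0],[0,0,-2.8,0,0,0],[0,0,-3.8,0,0,0],[0,0,-4.8,0,0,0],[0,0,-5.6,0,0,0],[0,0,-6.2,0,0,0],[0,0,-6.6,0,0,0],[0,0,-6.8,0,0,0],[0,0,-7,0,0,0],[0,0,-7,0,0,0]]]'
python3 -m creep '[[[0,0,-0.05,0,0,0],[0,0,-0.1,0,0,0],[0,0,-0.15,0,0,0],[0,0,-0.15,0,0,0]]]'
```

```text
time_s: 15.67
eef_pos: [449.2, -30.6, 174.4]
ee_rot: [0.0, -0.043, 0.999, 0.0]
force: [-0.1, 0.6, -2.2]
grip_width: 0.395
grip_force: 79.9
time_s: 16.0
eef_pos: [449.3, -30.6, 171.0]
ee_rot: [0.0, -0.043, 0.999, 0.0]
force: [-1.4, 0.9, -1.7]
grip_width: 0.399
grip_force: 79.9
```

```bash
python3 -m creep '[[[0,0,-0.04,0,0,0],[0,0,-0.08,0,0,0],[0,0,-0.08,0,0,0]]]'
python3 -m creep '[[[0,0,-0.04,0,0,0],[0,0,-0.08,0,0,0],[0,0,-0.08,0,0,0]]]'
```

```text
time_s: 16.25
eef_pos: [449.3, -30.6, 168.8]
ee_rot: [0.0, -0.043, 0.999, 0.0]
force: [-0.6, -0.0, -2.3]
grip_width: 0.401
grip_force: 79.9
time_s: 16.5
eef_pos: [449.7, -30.6, 167.9]
ee_rot: [0.001, -0.043, 0.999, 0.0]
force: [-2.9, 0.6, 11.0]
grip_width: 0.398
grip_force: 81.7
```

```bash
python3 -m creep '[[[0,0,0.03,0,0,0],[0,0,0.03,0,0,0],[0,0,0.03,0,0,0],[0,0,0.03,0,0,0]]]' 20 20
python3 -m creep '[[[0,0,0,0,0,0],[0,0,0,0,0,0],[0,0,0,0,0,0],[0,0,0,0,0,0],[0,0,0,0,0,0],[0,0,0,0,0,0],[0,0,0,0,0,0],[0,0,0,0,0,0]]]' 85
python3 -m creep '[[[0,0,0.5,0,0,0],[0,0,1.2,0,0,0],[0,0,2.2,0,0,0],[0,0,3.4,0,0,0],[0,0,4.8,0,0,0],[-1,0,6,0,0,0],[-2,0,6.5,0,0,0],[-3,-1,6.5,0,0,0],[-3,-2,6.5,0,0,0],[-3,-3.2,6.5,0,0,0],[-3,-4.5,6.5,0,0,0],[-3,-6,6.5,0,0,0],[-3,-6,6.5,0,0,0],[-3,-6,6.5,0,0,0]]]'
python3 - <<'E'
from h import *
T=cap('top');S=cap('scene');X=np.array([449,-30,23.])
print([proj(C,X+[0,0,k]).round(1) for C in(T,S) for k in(0,102)])
A=cv2.resize(T['image'][140:280,220:360],(400,400),interpolation=2);B=cv2.resize(S['image'][140:280,230:370],(400,400),interpolation=2)
cv2.imwrite('pics/f.png',np.hstack([A,B])[:,:,::-1])
E
```

```text
time_s: 16.83
eef_pos: [449.5, -30.6, 167.9]
ee_rot: [0.0, -0.043, 0.999, 0.0]
force: [0.0, 0.6, 4.1]
grip_width: 0.403
grip_force: 80.2
time_s: 17.5
eef_pos: [449.3, -30.6, 167.6]
ee_rot: [0.0, -0.043, 0.999, 0.0]
force: [-0.9, -0.2, 0.0]
grip_width: 0.992
grip_force: 0.0
time_s: 18.67
eef_pos: [374.0, -181.8, 329.9]
ee_rot: [-0.0, -0.041, 0.999, 0.001]
force: [1.1, 0.0, 0.2]
grip_width: 0.994
grip_force: 0.0
[array([290.7, 243. ]), array([292.6, 243.8]), array([302.5, 208.4]), array([304.2, 183.6])]
```

View pics/f.png

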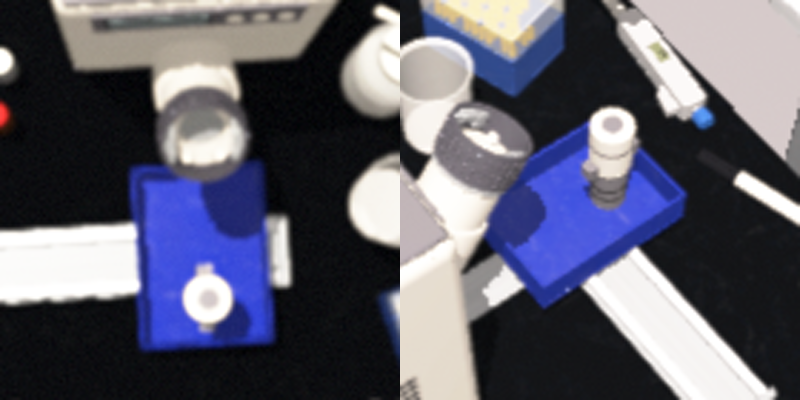

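The cartridge stands upright in the tray (top crop (208,298), scene crop (610,160)), the collar is home, the tray is at its stop and the bystanders look undisturbed. I'm handing the job in.

```bash
python3 -c "
from rig import ctrl;print(ctrl.finish_job())"
```

```text
the job is handed in; nothing more can be done
None
```

I handed the job in at about 19 s of the 64 s limit, but the interface returned no verdict: the tray is at its stop, the collar is turned about 90° open and sprung home, and the cartridge stands upright and released in the tray, with the bystanders looking undisturbed in the last pictures.

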